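# Load the aperture slider into the illuminator

## Task

Load the aperture slider that has the single large hole into the slot of the lamp illuminator. It lies flush in a lane of the grey rack where it cannot be gripped, so touch down gently on its plain end, press just hard enough for it to follow the fingertip, draw it out until that end overhangs the front of the rack, pinch it there and lift it off, then push it hole end first into the slot until it clicks fully home. Never strike or bear down hard on it or force it, and leave the other slider and everything else where they are.

Things in the scene. Friction and masses are not known exactly. Their poses are not given: they have to be found in the camera images.
- rack: Fixed grey plastic block on levelling feet, 125 (x) x 124 (y) x 40 mm, origin at the centre of its underside, which stands 1 to 9 mm above the worktop. Two lanes run along its x axis, 47 mm wide and 4 mm deep (floor 36 mm, lips 40 mm above the origin), centred at y = +28.5 and -28.5 mm, open at the front face (x = -62.5 mm), closed at the back (x = +56.5 mm). Steel slides easily on it.
- slider_one_hole: The slider to load: loose, flat, evenly heavy steel plate 105 (x) x 44 (y) x 4 mm, 60 to 130 g, origin at the centre of its underside, x from its plain tail (x = -52.5 mm) to its nose (x = +52.5 mm, corners bevelled 3 mm). Each long edge has a notch at x = 0, 10 mm long, 3 mm deep. It lies flush in either lane, its tail 6 mm inside the rack's front.
- slider_one_hole_tail (a point): Middle of the plain tail edge of the slider to load, at half its thickness. The plate is solid from here to 65 mm towards the nose. A small sprung roller in the lane's outer wall sits in the edge notch and holds the slider back with 1 to 2 N; a fingertip (friction on it about 0.5) must press with 6 to 14 N to carry it along and may slip at first. A fast touch strikes far harder.
- slider_one_hole_hole (a point): Centre of the single through hole, 20 mm across, of the slider to load: 75 mm from its tail edge, 30 mm from its nose.
- slider_two_holes: The other slider, in the other lane: same plate, but with two 9 mm holes. It stays where it is.
- illuminator: Fixed white and grey lamp illuminator on levelling feet, 176 x 104 mm on plan; origin on its underside (1 to 9 mm above the worktop), below the axis of the lens ring on top (42 mm across, upper end 77 mm above the origin). Its front face is at x = -35 mm; the white front part is 62 mm high and 92 mm wide, the grey lamp house behind it (x = 45 to 125 mm) 81 mm high.
- slot_mouth (a point): Centre of the slot's mouth in the illuminator's front face; x points into the slot. The slot is 45.5 mm wide and 5.5 mm high (floor 40 mm, roof 45.5 mm above the illuminator's origin); floor and roof are bevelled apart by 4 mm each over the first 7 mm. A spring ball in its left cheek, 12 mm inside, rubs on the slider's edge with 4 to 6 N.
- home (a point): Where the slider's origin lies when it is fully home; the slider's x axis then points along this point's x, the spring ball has dropped into the notch in its edge, its nose is within 1 mm of the hard end stop, and 40 mm of its tail end stand out of the front face.
- objective_can: Bystander: white canister with a black lid, 40 mm across, 64 mm high, standing upright, origin at the centre of its foot.
- tape_roll: Bystander: small roll of tape lying flat, 52 mm across, 12 mm high, origin at the centre of its underside.
- torch: Bystander: small white torch lying flat, 31 x 81 x 31 mm.

How it is judged:
By the outcome, as a careful person would: the job done as asked, in the order asked, and still so for the second after the job is handed in, with the robot touching nothing.
It also fails if it takes over 61 s, if anything falls off the work surface, if the arm or the gripper's body presses on something with over 40 N, if the wrist force passes 120 N, or if a joint passes its speed limit or range.

## Robot

A 6-joint arm with a two-finger parallel gripper is mounted at the origin on a cart in front of the work surface, level with it; the furniture and walls round the work are solid. World frame = base frame: x ahead of the robot, y to its left, z up, the work surface at z = 0. Lengths are in m, angles in rad, forces in N, time in s.
With the tool pointing down it reaches from about 0.35 to 0.775 m from the base axis. Payload 5.5 kg.
Tool frame: the origin (TCP) lies at the very end of the fingers, on their centre line; the grasp point (between the pads) lies 19 mm behind it (grip_point_offset is the distance from the TCP to the grasp point, in m); z points along the fingers, y is the direction in which the jaws open and shut (so a half turn about z gives the same grasp; the last joint's range is limited). The gripper opens to 85 mm and grips with 20 to 120 N. Pads are 22 mm wide; open, the fingers measure 114 mm over their backs; the gripper's body (76 mm by 85 mm) begins 54 mm behind the grasp point. The pads swing forward as they close: fully open they stand 13 mm farther back than shut.
Start: joints at [1.19, 0.313, 0.046, 1.304, 0, 1.431], TCP at [0.137, 0.558, 0.231] pointing down, gripper open.
Joint ranges: [-2.76, 2.76], [-0.86, 1.69], [-1.03, 1.26], [-2.2, 2.34], [-1.47, 1.5], [-3.14, 3.14]. Speed limits (rad/s): [2.57, 2.57, 3.14, 3.14, 3.14, 3.14].

## Interface

Orientations are given as a unit quaternion [w, x, y, z].
In Python, from workcell import * gives the robot as it stands.
- The arm moves only by the shell command python3 -m crank 'ROWS' [OPENING] [FORCE]. ROWS is a JSON object of lists of equal length, an entry for each row: "travel": the shift along the tool's x, y, z in units of 40 mm (1.0 is 40 mm), a list of three; "turn": the turn about the tool's z in rad. In form: {"travel": [[x, y, z], ...], "turn": [turn, ...]}. A call has 1 to 5 rows; each row is the pose to reach, as a shift and turn from the pose commanded when the call began, along the tool's axes at that moment; what a row does not reach only later rows make up. A row lasts 1/12 s, in which the tool goes at most 41.7 mm and 7.16 degrees, less where a joint would pass 70% of its speed; a pose out of reach is approached as far as the arm can. A call with a gripper value outside its range is refused whole. OPENING is the finger opening in mm, from 0 to 85.4, set as the call begins (- or left out, the last holds). The fingers move at their own pace and stop on an object; FORCE is the grip in N (left out, the last holds). Time passes only in rows, so rows that repeat a pose let the fingers close. It gives the time, the measured TCP pose, the force and the opening at its end, in the units of the state.
- get_state(): the state, without advancing time (a new reading comes with each control period).
- read_camera(name): name is "side" or "top"; returns a dict with "image" (384x512x3 uint8, red, green, blue), "K" (3x3 intrinsics, pixels), "R" (3x3) and "t" (3): a world point X has camera coordinates R X + t. Camera axes: x right, y down, z forward; pixel columns grow to the right and rows downward; lengths in m; the calibration is good to about 2 mm. A picture is of the moment at which its call begins. There is no depth.
- hand_in(): hands the job in, once; it reports no verdict.
The state is a dict: "clock": time; "joint_pos": joint angles; "qvel": joint speeds; "tau": joint torques, N m; "tcp_pos": TCP position; "orientation": TCP orientation; "wrist_force": force on the tool from outside, world axes, zero at the start; "ft_torque": the same for the moment, N m; "finger_gap": finger opening in m.
Only numpy, scipy, OpenCV 4.12 (cv2) and the standard library are available. Lean on these libraries where they do the work, as an engineer would, in place of code of your own. Each camera call takes 0.05 s, during which the arm holds its last target. There are 200 camera calls.

## Working session

There is one attempt and no reset: what is moved stays moved. The work goes in short steps, Python scripts to look and compute and a shell command to move; the robot and the scene stay as the last step left them, time stands still between calls to the robot, and variables do not carry over. Pictures are saved under pics/ and viewed, about 8 in all and at most 12, crops included, and the job is handed in when it is done.

```bash
mkdir -p pics; ls; python3 - <<'E'
from workcell import *
import cv2, pickle
s=get_state(); print(s)
for n in("top","side"):
    c=read_camera(n); pickle.dump(c,open(f"pics/{n}0.pkl","wb")); cv2.imwrite(f"pics/{n}0.png",c["image"][:,:,::-1]); print(n,c["K"],c["R"],c["t"])
E
```

```text
pics
{'clock': 0.0, 'joint_pos': array([1.19037825e+00, 3.13979279e-01, 4.49496338e-02, 1.30361025e+00,
       4.05870694e-06, 1.43118665e+00]), 'qvel': array([-0.00042073, -0.00031112, -0.00080489,  0.00069776,  0.00044953,
       -0.00062495]), 'tau': array([ 9.27108067e-05, -4.80627000e+01,  2.98533708e+01,  1.90945499e-02,
       -1.42714712e-04, -6.25769857e-06]), 'tcp_pos': array([0.13694542, 0.55790868, 0.2304089 ]), 'orientation': array([-2.38946472e-04,  1.20113441e-01,  9.92759745e-01, -8.90278681e-04]), 'wrist_force': array([-0.42547099, -0.66560218, -0.53467554]), 'ft_torque': array([0.03693844, 0.00180811, 0.01972574]), 'finger_gap': 0.08560602811219915}
top [[366.59093629   0.         245.43245908]
 [  0.         366.59093629 190.78422187]
 [  0.           0.           1.        ]] [[-0.05707425 -0.99836006 -0.00444113]
 [-0.97457155  0.05667868 -0.21678979]
 [ 0.21668599 -0.00804492 -0.97620821]] [-0.01432148  0.57416909  0.77412581]
side [[408.72239342   0.         250.01103994]
 [  0.         408.72239342 191.1017179 ]
 [  0.           0.           1.        ]] [[ 0.16844316  0.98569604 -0.00549746]
 [ 0.82903261 -0.14468393 -0.54015876]
 [-0.53322775  0.08642847 -0.84154518]] [-0.03802202 -0.44961555  1.42141177]
```

View pics/top0.png

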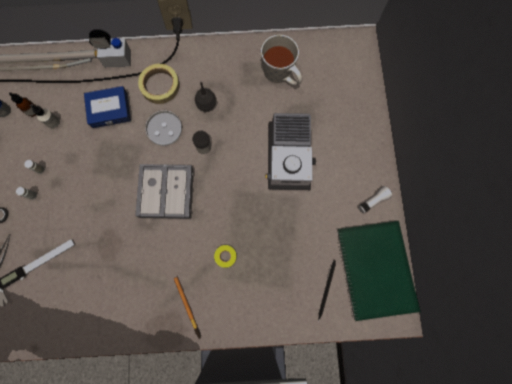

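View pics/side0.png

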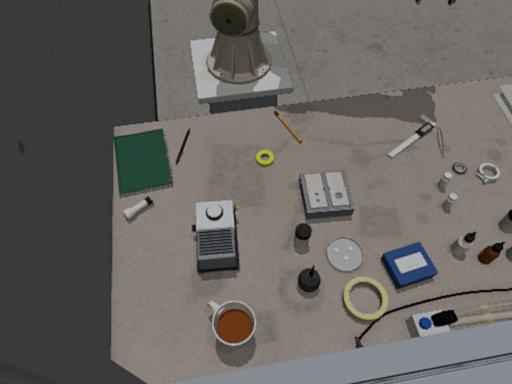

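The top picture shows the rack at about (165,192). The one-hole slider is in its left lane, with the hole near (152,182). The illuminator's lens is at about (292,163), the can at (202,142), the tape at (225,257) and the torch at (375,200). The side view agrees with this. Next I'll zoom in on both cameras.

```bash
python3 - <<'E'
import cv2, numpy as np
t=cv2.imread("pics/top0.png"); s=cv2.imread("pics/side0.png")
def z(i,x,y,w,h,f): return cv2.resize(i[y:y+h,x:x+w],None,fx=f,fy=f,interpolation=cv2.INTER_CUBIC)
a=z(t,130,155,70,70,5.5); b=z(t,260,108,65,85,4.5)
c=z(s,293,163,66,60,5.5); d=z(s,185,190,65,85,4.5)
def pad(i,h=383,w=400):
    o=np.zeros((h,w,3),np.uint8); i=i[:h,:w]; o[:i.shape[0],:i.shape[1]]=i; return o
im=np.hstack([a[:,:385],b]) if 0 else None
cv2.imwrite("pics/z1.png",np.vstack([np.hstack([pad(a,300*0+385),pad(b,385)])]))
cv2.imwrite("pics/z2.png",np.hstack([pad(c,385),pad(d,385)]))
E
```

```text
(no output)
```

View pics/z1.png

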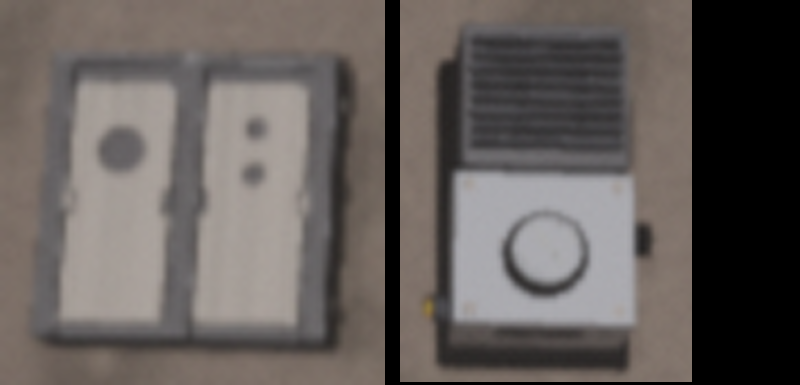

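View pics/z2.png

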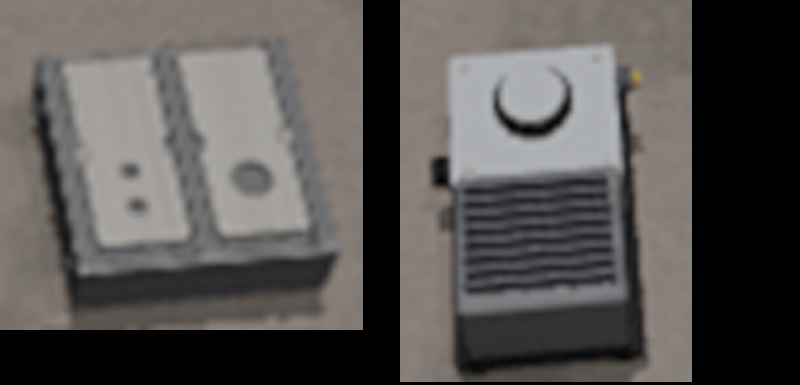

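Both zooms show clear outlines. I'll read off the corner points and fit the poses across both cameras.

```bash
cat > h.py <<'E'
import numpy as np, pickle
from scipy.optimize import least_squares
C={n:pickle.load(open(f"pics/{n}0.pkl","rb")) for n in("top","side")}
def proj(n,X):
    c=C[n]; q=(c["R"]@np.atleast_2d(X).T).T+c["t"]; q=q@c["K"].T; return q[:,:2]/q[:,2:]
def W(p,X):
    x,y,z,a=p[:4]; c,s=np.cos(a),np.sin(a); X=np.atleast_2d(X)
    return np.c_[x+c*X[:,0]-s*X[:,1], y+s*X[:,0]+c*X[:,1], z+X[:,2]]
def fit(obs,p0,sz=.003):
    # per-camera 2-px-prior pixel offsets absorb calibration error
    def f(p):
        r=[(p[2]-.005)/sz]+list(p[4:8]/1.0)
        for k,n in enumerate(("top","side")):
            o=np.array([a[1] for a in obs if a[0]==n]); X=np.array([a[2] for a in obs if a[0]==n])/1000
            r+=list(((proj(n,W(p,X))+p[4+2*k:6+2*k]-o)/.5).ravel())
        return np.array(r)
    return least_squares(f,list(p0)+[0]*4,x_scale=[.01]*3+[.05]+[1]*4)
E
python3 - <<'E'
from h import *
for n in C: print(n,"cam at",-C[n]["R"].T@C[n]["t"])
T=lambda u,v:((u+.5)/5.5-.5+130,(v+.5)/5.5-.5+155)
S=lambda u,v:((u+.5)/5.5-.5+293,(v+.5)/5.5-.5+163)
T2=lambda u,v:((u-400+.5)/4.5-.5+260,(v+.5)/4.5-.5+108)
S2=lambda u,v:((u-400+.5)/4.5-.5+185,(v+.5)/4.5-.5+190)
a,b=28.5+22,28.5-22
rack=[("top",T(60,322),(-56.5,a,40)),("top",T(160,322),(-56.5,b,40)),("top",T(78,80),(48.5,a,40)),("top",T(178,80),(48.5,b,40)),("top",T(121,149),(18.5,28.5,40)),
("top",T(193,325),(-56.5,-b,40)),("top",T(298,325),(-56.5,-a,40)),("top",T(207,80),(48.5,-b,40)),("top",T(308,82),(48.5,-a,40)),
("side",S(251,178),(18.5,28.5,40)),("side",S(180,55),(-56.5,b,40)),("side",S(268,48),(-56.5,a,40)),("side",S(217,237),(48.5,b,40)),("side",S(308,230),(48.5,a,40)),
("side",S(65,63),(-56.5,-a,40)),("side",S(150,58),(-56.5,-b,40)),("side",S(100,245),(48.5,-a,40)),("side",S(188,237),(48.5,-b,40))]
ill=[("top",T2(455,323),(-35,46,62)),("top",T2(635,323),(-35,-46,62)),("top",T2(546,250),(0,0,77)),("top",T2(455,172),(45,46,62)),("top",T2(633,170),(45,-46,62)),
("side",S2(450,57),(-35,-46,62)),("side",S2(613,46),(-35,46,62)),("side",S2(535,97),(0,0,77)),("side",S2(618,170),(44,46,62))]
for nm,o,p0 in(("rack",rack,(.5,.2,.005,0)),("ill",ill,(.55,-.1,.005,0))):
    r=fit(o,p0); print(nm,r.x.round(4),"cost",r.cost)
    print((r.fun[5:].reshape(-1,2)*.5).round(1).tolist())
    for k,n in enumerate(("top","side")):
        r1=fit([q for q in o if q[0]==n],p0) if 0 else None
E
```

```text
top cam at [ 0.39100926 -0.04061336  0.88011836]
side cam at [ 1.1370867  -0.15042444  0.95310942]
rack [ 0.591   0.143   0.0038 -0.0794 -0.4602 -0.024  -0.0975  0.4411] cost 8.014501548501071
[[-0.7, -0.3], [0.2, 0.1], [-0.2, -0.1], [0.1, 0.2], [0.3, -0.2], [-0.2, -0.4], [-0.3, 0.0], [0.3, 0.4], [0.5, 0.4], [0.2, 0.1], [-0.6, -0.1], [-0.6, -0.0], [0.3, -0.1], [0.6, -0.2], [-0.4, 0.1], [0.2, -0.3], [-0.2, 0.2], [0.6, 0.3]]
ill [ 0.6263 -0.1576  0.0054 -0.0754 -0.1768 -0.3139 -0.1769 -0.2045] cost 8.80482382030489
[[-0.2, -0.5], [0.1, 0.2], [0.4, -0.5], [-0.1, -0.1], [-0.2, 0.9], [-0.2, 0.7], [-0.1, 0.1], [-0.7, -0.8], [1.0, 0.1]]
```

```bash
cat >> h.py <<'E'
from workcell import *
from scipy.spatial.transform import Rotation as Ro
RACK=np.array([.591,.143,.0038,-.0794]); ILL=np.array([.6263,-.1576,.0054,-.0754])
def rel(P,xang):
    s=get_state(); q=s["orientation"]; R=Ro.from_quat([q[1],q[2],q[3],q[0]]).as_matrix()
    a=np.arctan2(R[1,0],R[0,0]); d=(np.asarray(P)-s["tcp_pos"])
    print("travel",(R.T@d/.04).round(3),"turn",round(-((xang-a+np.pi)%(2*np.pi)-np.pi),3),"clock",round(s["clock"],2),"F",s["wrist_force"].round(2),"tilt",R[:,2].round(3),"tcp",s["tcp_pos"].round(4),"gap",round(s["finger_gap"],4))
E
python3 -c "
from h import *
P=W(RACK,[[-.0165,.0285,.1]])[0]; print(P, W(RACK,[[-.0165,.0285,.04]])[0]); rel(P,np.pi-.0794)"
```

```text
[0.57681251 0.17271893 0.1038    ] [0.57681251 0.17271893 0.0438    ]
travel [-12.976  -6.725   3.176] turn -0.161 clock 0.1 F [-0.63 -0.14 -0.85] tilt [-0.001 -0.002 -1.   ] tcp [0.137  0.558  0.2305] gap 0.0854
```

```bash
python3 -m crank '{"travel":[[-0.87,-0.45,0],[-1.74,-0.9,0],[-2.6,-1.35,0],[-3.47,-1.8,0],[-4.33,-2.24,0]],"turn":[-0.03,-0.06,-0.1,-0.13,-0.161]}' 0 40
python3 -c "
from h import *
rel(W(RACK,[[-.0165,.0285,.1]])[0],np.pi-.0794)"
```

```text
clock: 0.52
tcp_pos: [0.2847, 0.4286, 0.2309]
orientation: [-0.0, 0.039, 0.999, -0.0]
wrist_force: [0.7, 0.8, 0.8]
finger_gap: 0.0255
travel [-7.778 -5.812  3.179] turn 0.002 clock 0.52 F [0.73 0.85 0.81] tilt [-0. -0. -1.] tcp [0.2847 0.4286 0.2309] gap 0.0255
```

```bash
python3 -m crank '{"travel":[[-0.8,-0.6,0],[-1.6,-1.2,0],[-2.4,-1.8,0],[-3.1,-2.35,0],[-3.9,-2.9,0]],"turn":[0,0,0,0,0]}' >/dev/null
python3 -m crank '{"travel":[[-0.8,-0.6,0],[-1.6,-1.2,0],[-2.4,-1.8,0],[-3.0,-2.3,0],[-3.5,-2.7,0]],"turn":[0,0,0,0,0]}' >/dev/null
python3 -m crank '{"travel":[[0,0,0.6],[0,0,1.3],[0,0,2.0],[0,0,2.4],[0,0,2.4]],"turn":[0,0,0,0,0]}'
python3 -c "
from h import *
import cv2
rel(W(RACK,[[-.0165,.0285,.06]])[0],np.pi-.0794)
o=[]
for n,(x,y) in (('top',(120,135)),('side',(275,140))):
    im=read_camera(n)['image'][:,:,::-1]; o.append(cv2.resize(im[y:y+100,x:x+100],None,fx=4,fy=4,interpolation=cv2.INTER_CUBIC))
cv2.imwrite('pics/z3.png',np.hstack(o))
"
```

```text
clock: 1.77
tcp_pos: [0.558, 0.1824, 0.1305]
orientation: [-0.004, 0.04, 0.999, -0.001]
wrist_force: [-0.4, 0.1, -0.5]
finger_gap: 0.0001
travel [-0.502 -0.201  1.664] turn -0.001 clock 1.77 F [-0.35  0.12 -0.53] tilt [-0.008 -0.001 -1.   ] tcp [0.558  0.1824 0.1305] gap 0.0001
```

View pics/z3.png

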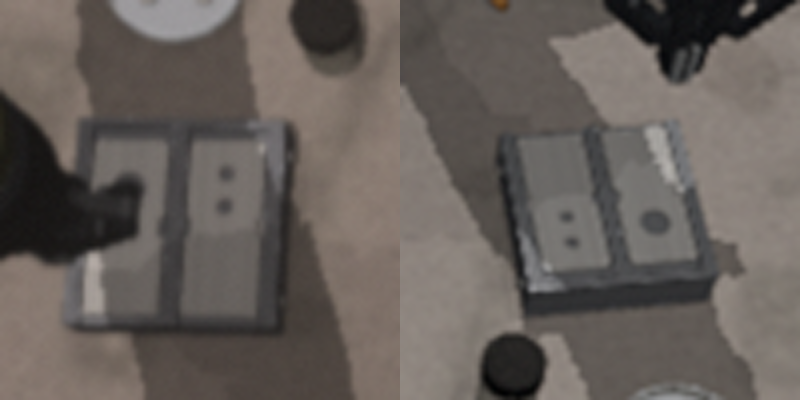

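The left picture shows the fingertip above the one-hole slider's lane, with the tip at about (154,189) full-frame. The right one shows it at about (346,159). Both sliders are undisturbed.

```bash
python3 -m crank '{"travel":[[-0.3,-0.1,0.2],[-0.5,-0.2,0.7],[-0.5,-0.2,1.2],[-0.5,-0.2,1.6],[-0.5,-0.2,1.75]],"turn":[0,0,0,0,0]}' >/dev/null
python3 -m crank '{"travel":[[0,0,0],[0,0,0]],"turn":[0,0]}'
python3 -c "
from h import *
print(proj('side',[.558,.1824,.1305]),proj('top',[.558,.1824,.1305]))
rel(W(RACK,[[-.0165,.0285,.04]])[0],np.pi-.0794)"
```

```text
clock: 2.45
tcp_pos: [0.5815, 0.1737, 0.0662]
orientation: [0.001, 0.04, 0.999, 0.0]
wrist_force: [0.8, -0.1, 0.5]
finger_gap: -0.0003
[[343.29710393 157.80409498]] [[135.93501406 196.71977177]]
travel [ 0.117 -0.034  0.56 ] turn -0.0 clock 2.45 F [ 0.8  -0.11  0.52] tilt [ 0.001  0.    -1.   ] tcp [0.5815 0.1737 0.0662] gap -0.0003
```

```bash
python3 -m crank '{"travel":[[0.05,-0.02,0.1],[0.1,-0.03,0.2],[0.1,-0.03,0.28],[0.1,-0.03,0.33],[0.1,-0.03,0.33]],"turn":[0,0,0,0,0]}'
python3 -m crank '{"travel":[[0,0,0.015],[0,0,0.03],[0,0,0.045],[0,0,0.06],[0,0,0.075]],"turn":[0,0,0,0,0]}'
```

```text
clock: 2.87
tcp_pos: [0.5761, 0.1728, 0.0518]
orientation: [-0.0, 0.04, 0.999, -0.0]
wrist_force: [0.3, 0.5, 0.5]
finger_gap: -0.0002
clock: 3.28
tcp_pos: [0.5765, 0.1728, 0.0491]
orientation: [0.0, 0.04, 0.999, 0.0]
wrist_force: [-0.5, 1.1, -0.1]
finger_gap: 0.0001
```

Now in 0.4 mm rows, with a check after each call.

```bash
for i in 1 2; do [ $i ]; done
python3 -m crank '{"travel":[[0,0,0.01],[0,0,0.02],[0,0,0.03],[0,0,0.04],[0,0,0.04]],"turn":[0,0,0,0,0]}' | grep -E 'tcp|force'
python3 -m crank '{"travel":[[0,0,0.01],[0,0,0.02],[0,0,0.03],[0,0,0.03]],"turn":[0,0,0,0]}'| grep -E 'tcp|force'
```

```text
tcp_pos: [0.5764, 0.1728, 0.0474]
wrist_force: [-0.4, 1.3, -0.4]
tcp_pos: [0.5764, 0.1728, 0.0462]
wrist_force: [-0.1, -0.9, 0.1]
```

```bash
python3 -m crank '{"travel":[[0,0,0.01],[0,0,0.02],[0,0,0.02]],"turn":[0,0,0]}' | grep -E 'tcp|force'
python3 -m crank '{"travel":[[0,0,0.01],[0,0,0.01]],"turn":[0,0]}'| grep -E 'tcp|force'
```

```text
tcp_pos: [0.5764, 0.1728, 0.0454]
wrist_force: [-0.3, 0.5, 0.4]
tcp_pos: [0.5764, 0.1728, 0.0451]
wrist_force: [0.8, -0.2, -0.6]
```

```bash
python3 -m crank '{"travel":[[0,0,0.01],[0,0,0.02],[0,0,0.02]],"turn":[0,0,0]}' | grep -E 'tcp|force'
python3 -m crank '{"travel":[[0,0,0.01],[0,0,0.01]],"turn":[0,0]}'| grep -E 'tcp|force'
```

```text
tcp_pos: [0.5764, 0.1728, 0.0442]
wrist_force: [0.7, -0.8, 0.3]
tcp_pos: [0.5764, 0.1728, 0.0438]
wrist_force: [0.2, 0.2, 0.5]
```

```bash
python3 -m crank '{"travel":[[0,0,0.01],[0,0,0.01]],"turn":[0,0]}' | grep -E 'tcp|force'
python3 -m crank '{"travel":[[0,0,0.01],[0,0,0.01]],"turn":[0,0]}'| grep -E 'tcp|force'
```

```text
tcp_pos: [0.5764, 0.1728, 0.0435]
wrist_force: [1.0, 0.4, 0.4]
tcp_pos: [0.5764, 0.1728, 0.043]
wrist_force: [0.2, -0.3, -0.2]
```

```bash
python3 -m crank '{"travel":[[0,0,0.01],[0,0,0.01]],"turn":[0,0]}' | grep -E 'tcp|force'
python3 -m crank '{"travel":[[0,0,0.01],[0,0,0.01]],"turn":[0,0]}'| grep -E 'tcp|force'
```

```text
tcp_pos: [0.5764, 0.1728, 0.0426]
wrist_force: [-0.8, -0.1, -0.1]
tcp_pos: [0.5764, 0.1728, 0.0422]
wrist_force: [0.6, 1.5, -0.3]
```

```bash
python3 -m crank '{"travel":[[0,0,0.01],[0,0,0.01]],"turn":[0,0]}' | grep -E 'tcp|force'
python3 -m crank '{"travel":[[0,0,0.01],[0,0,0.01]],"turn":[0,0]}'| grep -E 'tcp|force'
```

```text
tcp_pos: [0.5764, 0.1728, 0.0418]
wrist_force: [0.1, 0.7, 1.0]
tcp_pos: [0.5764, 0.1728, 0.0414]
wrist_force: [0.3, -0.6, -0.9]
```

```bash
python3 -m crank '{"travel":[[0,0,0.01],[0,0,0.01]],"turn":[0,0]}' | grep -E 'tcp|force'
```

```text
tcp_pos: [0.5764, 0.1728, 0.0414]
wrist_force: [-1.6, -0.6, 2.5]
```

```bash
python3 -m crank '{"travel":[[0,0,0.01],[0,0,0.01]],"turn":[0,0]}' | grep -E 'tcp|force'
```

```text
tcp_pos: [0.5764, 0.1728, 0.0413]
wrist_force: [-2.0, -0.5, 5.2]
```

```bash
python3 -m crank '{"travel":[[0,0,0.01],[0,0,0.01]],"turn":[0,0]}' | grep -E 'tcp|force'
```

```text
tcp_pos: [0.5764, 0.1728, 0.0413]
wrist_force: [-3.2, -0.5, 7.4]
```

```bash
python3 -m crank '{"travel":[[0,0,0.01],[0,0,0.01]],"turn":[0,0]}' | grep -E 'tcp|force'
python3 -m crank '{"travel":[[0.03,0,0.0],[0.06,0,0],[0.1,0,0],[0.14,0,0]],"turn":[0,0,0,0]}'| grep -E 'tcp|force'
```

```text
tcp_pos: [0.5764, 0.1728, 0.0413]
wrist_force: [-3.8, -1.1, 10.3]
tcp_pos: [0.5733, 0.1733, 0.0413]
wrist_force: [4.0, 0.1, 4.8]
```

```bash
python3 -m crank '{"travel":[[0.0,0,0.01],[0,0,0.02],[0,0,0.02]],"turn":[0,0,0]}'| grep -E 'tcp|force'
```

```text
tcp_pos: [0.5732, 0.1734, 0.0413]
wrist_force: [1.1, -0.2, 10.8]
```

```bash
python3 -m crank '{"travel":[[0.03,0,0.0],[0.06,0,0.0],[0.09,0,0]],"turn":[0,0,0]}'| grep -E 'tcp|force'
```

```text
tcp_pos: [0.5711, 0.1735, 0.0413]
wrist_force: [4.7, -1.1, 8.5]
```

```bash
python3 -m crank '{"travel":[[0.04,0,0.005],[0.08,0,0.01],[0.12,0,0.01],[0.16,0,0.01]],"turn":[0,0,0,0]}'| grep -E 'tcp|force'
python3 -c "
from h import *
import cv2
o=[]
for n,(x,y) in (('top',(120,135)),('side',(275,140))):
    im=read_camera(n)['image'][:,:,::-1]; o.append(cv2.resize(im[y:y+100,x:x+100],None,fx=4,fy=4,interpolation=cv2.INTER_CUBIC))
cv2.imwrite('pics/z4.png',np.hstack(o))
"
```

```text
tcp_pos: [0.565, 0.1741, 0.0413]
wrist_force: [4.7, -2.1, 9.2]
```

View pics/z4.png

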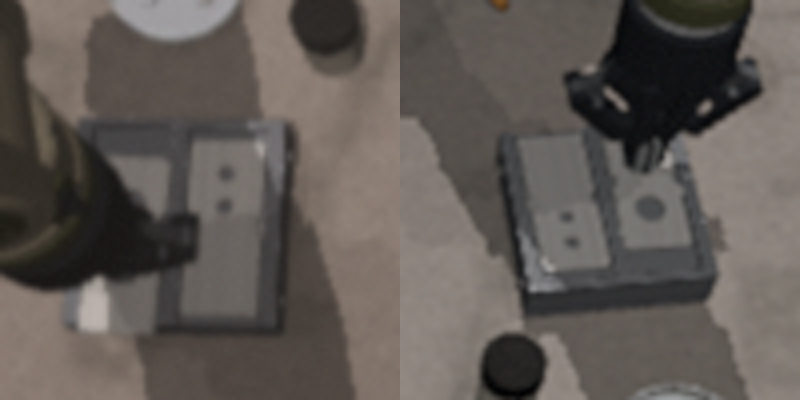

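The slider follows: in the side view its hole moved from (655,222) to (651,207) in the crop, about 10 mm, and the tail reaches the front edge. I'll keep drawing it out.

```bash
python3 -m crank '{"travel":[[0.04,0,0.005],[0.08,0,0.005],[0.12,0,0.005],[0.16,0,0.005],[0.2,0,0.005]],"turn":[0,0,0,0,0]}'| grep -E 'tcp|force'
```

```text
tcp_pos: [0.5573, 0.1748, 0.0413]
wrist_force: [4.9, -1.2, 10.1]
```

```bash
python3 -m crank '{"travel":[[0.04,0,0.0],[0.08,0,0.0],[0.12,0,0.0],[0.16,0,0.0],[0.2,0,0.0]],"turn":[0,0,0,0,0]}'| grep -E 'tcp|force'
```

```text
tcp_pos: [0.5494, 0.1755, 0.0413]
wrist_force: [4.9, -1.4, 10.9]
```

```bash
python3 -c "
from h import *
import cv2
o=[]
for n,(x,y) in (('top',(120,135)),('side',(275,140))):
    im=read_camera(n)['image'][:,:,::-1]; o.append(cv2.resize(im[y:y+100,x:x+100],None,fx=4,fy=4,interpolation=cv2.INTER_CUBIC))
cv2.imwrite('pics/z5.png',np.hstack(o))
R=RACK.copy();R[2]=.0013
for d in (0,10,20,27,37): print(d,'hole side crop',(proj('side',W(R,[[.0185-d/1000,.0285,.04]]))[0]-[275,140])*4+[402,2],'tail top',((proj('top',W(R,[[-.0565-d/1000,.0285,.04]]))[0]-[120,135])*4+2))
"
```

```text
0 hole side crop [655.27742009 222.53881943] tail top [122.33550133 314.80413028]
10 hole side crop [652.15974132 209.78094424] tail top [120.97337457 331.93897958]
20 hole side crop [649.07297725 197.14957527] tail top [119.60425845 349.16175131]
27 hole side crop [646.93039125 188.38188406] tail top [118.64168965 361.2703684 ]
37 hole side crop [643.89513688 175.96129832] tail top [117.26056756 378.64416905]
```

View pics/z5.png

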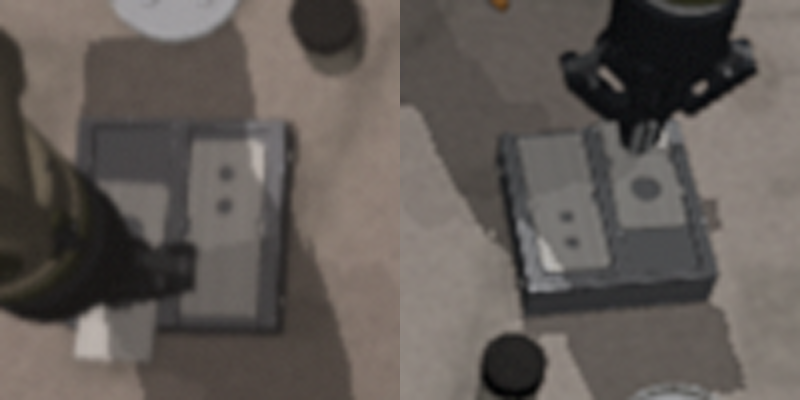

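Drawn about 27 mm, with the hole at (645,188) as predicted for full follow and the tail about 21 mm proud. Another 9 mm or so, then I lift off.

```bash
python3 -m crank '{"travel":[[0.04,0,0.0],[0.08,0,0.0],[0.12,0,0.0],[0.16,0,0.0],[0.2,0,0.0]],"turn":[0,0,0,0,0]}'| grep -E 'tcp|force'
python3 -m crank '{"travel":[[0.02,0,0.0],[0.02,0,0.0]],"turn":[0,0]}'| grep -E 'tcp|force'
```

```text
tcp_pos: [0.5415, 0.1762, 0.0413]
wrist_force: [4.9, -1.5, 10.1]
tcp_pos: [0.5404, 0.1763, 0.0413]
wrist_force: [3.5, -0.9, 10.8]
```

```bash
python3 -m crank '{"travel":[[-0.04,0,-0.03],[-0.06,0,-0.08],[-0.06,0,-0.2],[-0.06,0,-0.5],[-0.06,0,-1.0]],"turn":[0,0,0,0,0]}'| grep -E 'tcp|force'
python3 -m crank '{"travel":[[0,0,-0.1],[0,0,-0.1]],"turn":[0,0]}' 66
python3 -c "
from h import *
R=RACK.copy();R[2]=.0013
rel(W(R,[[-.0565-.0365+.013,.0285,.055]])[0],np.pi-.0794)"
```

```text
tcp_pos: [0.5356, 0.1754, 0.0763]
wrist_force: [-0.2, -0.4, 0.1]
clock: 9.9
tcp_pos: [0.5392, 0.1761, 0.0835]
orientation: [0.001, 0.04, 0.999, 0.0]
wrist_force: [0.7, -0.4, 0.4]
finger_gap: 0.0233
travel [ 0.644 -0.01   0.679] turn -0.0 clock 9.9 F [ 0.67 -0.44  0.42] tilt [ 0.002  0.001 -1.   ] tcp [0.5392 0.1761 0.0835] gap 0.0233
```

```bash
python3 -m crank '{"travel":[[0.2,-0.01,0],[0.45,-0.01,0],[0.64,-0.01,0],[0.64,-0.01,0],[0.64,-0.01,0]],"turn":[0,0,0,0,0]}' 66 
python3 -c "
from h import *
import cv2
o=[]
for n,(x,y) in (('top',(110,155)),('side',(275,130))):
    im=read_camera(n)['image'][:,:,::-1]; o.append(cv2.resize(im[y:y+100,x:x+100],None,fx=4,fy=4,interpolation=cv2.INTER_CUBIC))
cv2.imwrite('pics/z6.png',np.hstack(o))
R=RACK.copy();R[2]=.0013
rel(W(R,[[-.0565-.0361+.013,.0285,.0167]])[0],np.pi-.0794)"
```

```text
clock: 10.32
tcp_pos: [0.5117, 0.1775, 0.082]
orientation: [-0.001, 0.04, 0.999, -0.0]
wrist_force: [0.3, 0.5, 0.0]
finger_gap: 0.0661
travel [-0.021  0.006  1.611] turn -0.0 clock 10.42 F [ 0.51  0.07 -0.03] tilt [ 0.  0. -1.] tcp [0.513  0.1776 0.0824] gap 0.0661
```

View pics/z6.png

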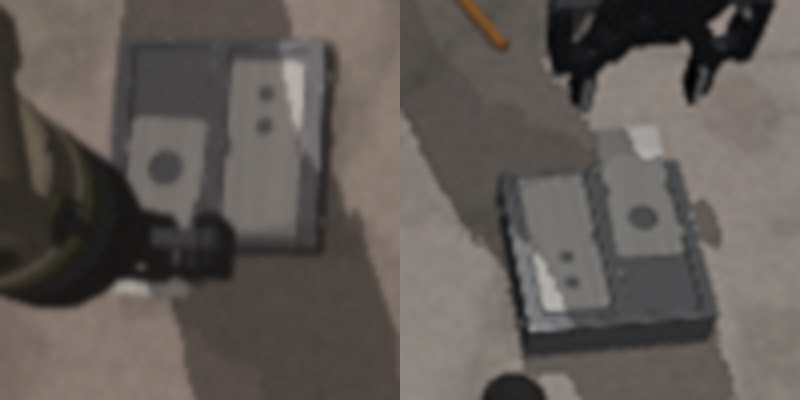

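The slider lies straight with its tail overhanging the front (side crop, tail corners (598,132) and (660,126)). The open jaws are in line above it, so I'll descend and pinch.

```bash
python3 -m crank '{"travel":[[-0.02,0,0.4],[-0.02,0,0.8],[-0.02,0,1.2],[-0.02,0,1.5],[-0.02,0,1.6]],"turn":[0,0,0,0,0]}' | grep -E 'tcp|force'
python3 -m crank '{"travel":[[0,0,0],[0,0,0]],"turn":[0,0]}' | grep -E 'tcp|force'
python3 -m crank '{"travel":[[0,0,0],[0,0,0],[0,0,0],[0,0,0],[0,0,0]],"turn":[0,0,0,0,0]}' 36 50
```

```text
tcp_pos: [0.5128, 0.1771, 0.0166]
wrist_force: [-1.3, 0.2, -0.8]
tcp_pos: [0.5141, 0.1774, 0.0187]
wrist_force: [-0.3, -0.3, 0.5]
clock: 11.42
tcp_pos: [0.5147, 0.1776, 0.0196]
orientation: [0.001, 0.04, 0.999, 0.0]
wrist_force: [-0.3, -0.2, 6.3]
finger_gap: 0.0425
```

```bash
python3 -m crank '{"travel":[[0,0,-0.01],[0,0,-0.03],[0,0,-0.05],[0,0,-0.07]],"turn":[0,0,0,0]}' 36 60
python3 -m crank '{"travel":[[0,0,-0.1],[0,0,-0.2],[0,0,-0.35],[0,0,-0.5],[0,0,-0.65]],"turn":[0,0,0,0,0]}'
python3 -c "
from h import *
import cv2
o=[]
for n,(x,y) in (('top',(110,155)),('side',(275,110))):
    im=read_camera(n)['image'][:,:,::-1]; o.append(cv2.resize(im[y:y+100,x:x+100],None,fx=4,fy=4,interpolation=cv2.INTER_CUBIC))
cv2.imwrite('pics/z7.png',np.hstack(o))"
```

```text
clock: 11.75
tcp_pos: [0.5137, 0.1775, 0.0211]
orientation: [-0.0, 0.04, 0.999, 0.0]
wrist_force: [1.0, 1.0, -1.8]
finger_gap: 0.0419
clock: 12.17
tcp_pos: [0.5137, 0.1773, 0.048]
orientation: [-0.0, 0.04, 0.999, -0.0]
wrist_force: [0.2, 0.3, -1.1]
finger_gap: 0.0419
```

View pics/z7.png

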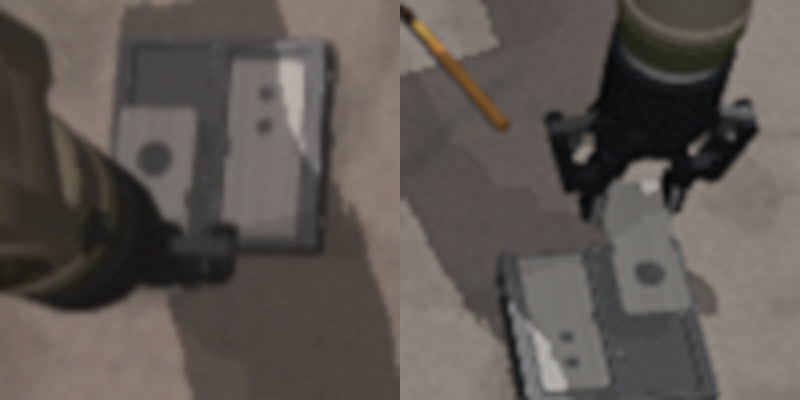

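The slider is off the rack and held straight (side crop: hole at (650,272), nose at about (655,308)). The other slider has not moved. Now to the pre-insert pose.

```bash
python3 -c "
from h import *
rel(W(ILL,[[-.152,0,.065]])[0],np.pi-.0754)"
```

```text
travel [ 0.351 -8.146 -0.546] turn -0.004 clock 12.27 F [ 0.48 -0.41 -0.95] tilt [ 0.002  0.    -1.   ] tcp [0.5148 0.1776 0.0488] gap 0.0424
```

```bash

python3 -m crank '{"travel":[[0.1,0,-0.15],[0.25,-0.2,-0.35],[0.35,-0.6,-0.5],[0.35,-1.1,-0.55],[0.35,-1.7,-0.55]],"turn":[0,0,0,0,-0.004]}' | grep force
python3 -m crank '{"travel":[[0,-0.7,0],[0,-1.4,0],[0,-2.1,0],[0,-2.8,0],[0,-3.5,0]],"turn":[0,0,0,0,0]}'|grep force
python3 -m crank '{"travel":[[0,-0.7,0],[0,-1.4,0],[0,-2.1,0],[0,-2.6,0],[0,-2.9,0]],"turn":[0,0,0,0,0]}'|grep force
python3 -m crank '{"travel":[[0,0,0],[0,0,0],[0,0,0]],"turn":[0,0,0]}'
python3 -c "
from h import *
rel(W(ILL,[[-.152,0,.024]])[0],np.pi-.0754)"
```

```text
wrist_force: [0.4, -0.0, -1.1]
wrist_force: [0.7, -0.5, -0.8]
wrist_force: [0.5, 0.4, -0.8]
clock: 13.77
tcp_pos: [0.4745, -0.1436, 0.0693]
orientation: [-0.0, 0.038, 0.999, 0.0]
wrist_force: [0.1, -0.2, -0.8]
finger_gap: 0.042
travel [-0.011 -0.063  0.998] turn 0.0 clock 13.77 F [ 0.13 -0.17 -0.77] tilt [-0.001  0.001 -1.   ] tcp [ 0.4745 -0.1436  0.0693] gap 0.042
```

```bash

python3 -m crank '{"travel":[[0,-0.06,0.2],[0,-0.06,0.5],[0,-0.06,0.8],[0,-0.06,1.0],[0,-0.06,1.0]],"turn":[0,0,0,0,0]}' >/dev/null
python3 -m crank '{"travel":[[0,0,0],[0,0,0],[0,0,0]],"turn":[0,0,0]}' |grep -E "tcp|force"
python3 -c "
from h import *
import cv2
rel(W(ILL,[[-.152,0,.024]])[0],np.pi-.0754)
o=[]
for n,(x,y) in (('top',(245,140)),('side',(180,135))):
    c=read_camera(n);pickle.dump(c,open(f'pics/{n}8.pkl','wb')); im=c['image'][:,:,::-1]; o.append(cv2.resize(im[y:y+100,x:x+80],None,fx=5,fy=5,interpolation=cv2.INTER_CUBIC))
cv2.imwrite('pics/z8.png',np.hstack(o))"
```

```text
tcp_pos: [0.4754, -0.147, 0.0299]
wrist_force: [0.3, 0.9, -0.8]
travel [0.018 0.019 0.011] turn 0.0 clock 14.43 F [ 0.25  0.86 -0.8 ] tilt [ 0.001 -0.    -1.   ] tcp [ 0.4754 -0.147   0.0299] gap 0.0423
```

View pics/z8.png

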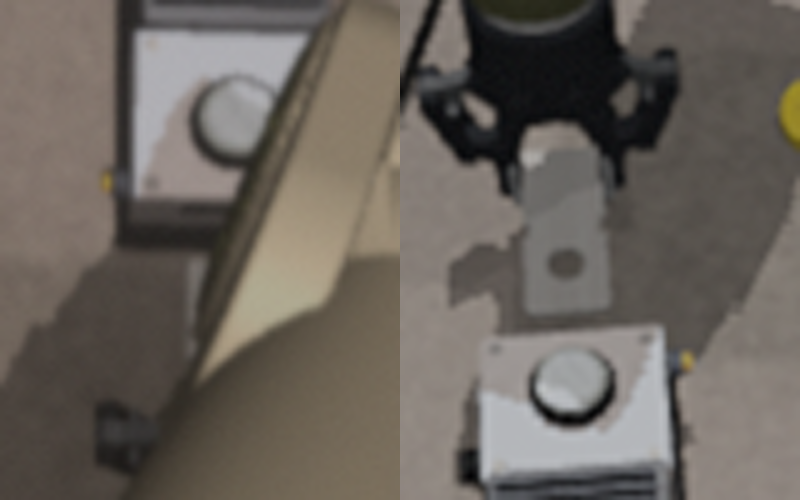

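The side view shows the plate held straight in front of the slot: nose at about v=312, white front edge at 327–345, hole at (567,263). The top view is mostly blocked by the arm. I'll measure the alignment with rectified edge profiles from the same images.

```bash
cat > meas.py <<'E'
from h import *
import cv2
def prof(c,p,h,xs,ys):
    X,Y=np.meshgrid(xs,ys); P=W(p,np.c_[X.ravel(),Y.ravel(),np.full(X.size,h-p[2])])
    q=(c["R"]@P.T).T+c["t"]; q=q@c["K"].T; q=(q[:,:2]/q[:,2:]).astype(np.float32)
    g=cv2.cvtColor(c["image"],cv2.COLOR_RGB2GRAY).astype(np.float32)
    return cv2.remap(g,q[:,0].reshape(X.shape),q[:,1].reshape(X.shape),cv2.INTER_CUBIC)
def edge(pr,s,at,w=.005):
    d=np.abs(np.gradient(cv2.GaussianBlur(pr.reshape(-1,1),(1,9),0).ravel(),s)); m=np.abs(s-at)<w
    i=np.where(m)[0]; d=d[i]; d=np.where(d>.5*d.max(),d,0); return 1000*(d@s[i])/d.sum()
def yedge(c,p,h,x0,x1,at):
    ys=np.arange(at-.012,at+.012,.0002); return edge(prof(c,p,h,np.arange(x0,x1,.001),ys).mean(1),ys,at)
def xedge(c,p,h,y0,y1,at):
    xs=np.arange(at-.012,at+.012,.0002); return edge(prof(c,p,h,xs,np.arange(y0,y1,.001)).mean(0),xs,at)
E
python3 - <<'E'
from meas import *
D={n:pickle.load(open(f"pics/{n}8.pkl","rb")) for n in("top","side")}
for n in("top","side"):
  for q,cc in (("0",C[n]),("8",D[n])):
    for z0 in (.0054,.003,):
        r=[]
        for x0,x1 in((-.03,-.005),(.005,.04)):
            r.append([yedge(cc,ILL,z0+.062,x0,x1,s*.046) for s in(1,-1)])
        print(n,q,"ill z",z0,"y edges front/back",np.round(r,1).tolist(),"front x",round(xedge(cc,ILL,z0+.062,.01,.04,-.035),2))
  cc=D[n]
  for x0,x1 in((-.14,-.12),(-.12,-.1),(-.1,-.075),(-.085,-.07)):
    print(n,"plate",x0,[round(yedge(cc,ILL,.0516,x0,x1,s*.022),1) for s in(1,-1)])
  print("nose x",[round(xedge(cc,ILL,.0516,a,b,-.06),1) for a,b in((-.015,-.003),(.003,.015))])
E
```

```text
top 0 ill z 0.0054 y edges front/back [[47.3, -45.3], [47.2, -45.8]] front x -34.92
top 0 ill z 0.003 y edges front/back [[47.1, -45.7], [47.1, -46.2]] front x -34.31
top 8 ill z 0.0054 y edges front/back [[47.3, -45.5], [47.2, -43.2]] front x -34.9
top 8 ill z 0.003 y edges front/back [[47.2, -45.2], [47.1, -43.4]] front x -34.23
top plate -0.14 [np.float64(20.8), np.float64(-21.3)]
top plate -0.12 [np.float64(17.2), np.float64(-22.1)]
top plate -0.1 [np.float64(17.9), np.float64(-21.9)]
top plate -0.085 [np.float64(19.2), np.float64(-25.6)]
nose x [np.float64(-59.9), np.float64(-57.3)]
side 0 ill z 0.0054 y edges front/back [[45.8, -47.1], [47.0, -47.7]] front x -37.34
side 0 ill z 0.003 y edges front/back [[45.8, -47.4], [47.0, -48.1]] front x -38.17
side 8 ill z 0.0054 y edges front/back [[46.0, -46.9], [47.0, -47.8]] front x -37.37
side 8 ill z 0.003 y edges front/back [[46.0, -47.3], [47.0, -48.1]] front x -38.25
side plate -0.14 [np.float64(20.4), np.float64(-23.3)]
side plate -0.12 [np.float64(19.6), np.float64(-20.9)]
side plate -0.1 [np.float64(20.6), np.float64(-24.0)]
side plate -0.085 [np.float64(20.4), np.float64(-23.9)]
nose x [np.float64(-58.7), np.float64(-59.3)]
```

```bash
python3 - <<'E'
from meas import *
D=pickle.load(open("pics/top8.pkl","rb")); s=pickle.load(open("pics/side8.pkl","rb"))
ys=np.arange(.010,.036,.001)
for x0 in(-.1,-.09,-.08,-.07,-.064): print(x0,prof(D,ILL,.0516,np.arange(x0,x0+.008,.001),ys).mean(1).round(0).astype(int).tolist())
for y0 in (-.016,-.004,.006,.016): print("nose",y0,prof(s,ILL,.0516,np.arange(-.075,-.045,.001),np.arange(y0-.004,y0+.004,.001)).mean(0).round(0).astype(int).tolist())
E
```

```text
-0.1 [75, 62, 57, 52, 51, 53, 56, 62, 69, 76, 80, 79, 77, 75, 72, 70, 68, 68, 68, 69, 69, 69, 69, 69, 70, 70]
-0.09 [59, 58, 58, 56, 53, 53, 56, 65, 77, 87, 91, 87, 82, 77, 72, 70, 69, 69, 70, 70, 71, 72, 72, 71, 72, 72]
-0.08 [57, 52, 49, 47, 49, 59, 71, 84, 94, 98, 97, 90, 83, 77, 71, 70, 70, 69, 70, 70, 70, 71, 71, 71, 71, 72]
-0.07 [45, 47, 55, 68, 80, 94, 101, 106, 109, 107, 101, 93, 85, 80, 75, 74, 74, 74, 75, 75, 75, 75, 74, 74, 74, 73]
-0.064 [48, 56, 67, 78, 86, 93, 95, 96, 97, 94, 90, 84, 79, 76, 74, 74, 75, 75, 75, 75, 75, 74, 74, 74, 74, 73]
nose -0.016 [118, 118, 117, 117, 117, 117, 117, 118, 118, 119, 120, 120, 118, 115, 111, 104, 95, 88, 81, 78, 78, 78, 75, 73, 77, 84, 93, 107, 121, 132]
nose -0.004 [115, 116, 116, 115, 115, 115, 115, 115, 115, 116, 116, 116, 115, 112, 107, 103, 95, 88, 82, 76, 73, 73, 73, 71, 70, 77, 88, 103, 119, 135]
nose 0.006 [118, 117, 117, 117, 117, 117, 117, 117, 118, 118, 118, 117, 116, 114, 108, 102, 96, 88, 82, 78, 75, 72, 72, 74, 77, 82, 92, 104, 117, 131]
nose 0.016 [115, 115, 115, 115, 115, 115, 115, 115, 115, 116, 117, 117, 114, 111, 107, 99, 91, 84, 80, 79, 80, 81, 80, 79, 82, 86, 94, 105, 118, 129]
```

```bash
python3 - <<'E'
from meas import *
s=pickle.load(open("pics/side8.pkl","rb"))
# rack: nose & tail x edges of both sliders in both cameras at true height
R=RACK.copy(); R[2]=.0013
for n in C:
  for y in(.0285,-.0285): print(n,"slider y",y,"nose",round(xedge(C[n],R,.0413,y-.015,y+.015,.0485),2),"tail",round(xedge(C[n],R,.0413,y-.015,y+.015,-.0565),2), "edges",[round(yedge(C[n],R,.0413,-.03,-.012,y+d),2) for d in(.022,-.022)])
for z0 in(.001,.003,.005,.007,.009): print(z0,[(n,round(xedge(C[n],ILL,z0+.062,.024,.04,-.035),2)) for n in C],"lamp back top",[(n,round(xedge(C[n],ILL,z0+.081,-.02,.02,.125),2)) for n in C])
print("held tail",prof(s,ILL,.0516,np.arange(-.180,-.140,.001),np.arange(-.012,.012,.001)).mean(0).round(0).astype(int).tolist())
print("hole", [int(v) for v in prof(s,ILL,.0516,np.arange(-.110,-.070,.001),np.arange(-.005,.002,.001)).mean(0)])
E
```

```text
top slider y 0.0285 nose 48.85 tail -57.05 edges [np.float64(51.6), np.float64(9.19)]
top slider y -0.0285 nose 49.69 tail -57.36 edges [np.float64(-5.01), np.float64(-48.8)]
side slider y 0.0285 nose 48.15 tail -57.19 edges [np.float64(50.06), np.float64(6.88)]
side slider y -0.0285 nose 48.54 tail -56.31 edges [np.float64(-7.06), np.float64(-50.26)]
0.001 [('top', np.float64(-33.48)), ('side', np.float64(-38.84))] lamp back top [('top', np.float64(123.89)), ('side', np.float64(125.44))]
0.003 [('top', np.float64(-33.93)), ('side', np.float64(-38.18))] lamp back top [('top', np.float64(123.29)), ('side', np.float64(126.27))]
0.005 [('top', np.float64(-34.5)), ('side', np.float64(-37.49))] lamp back top [('top', np.float64(123.06)), ('side', np.float64(127.16))]
0.007 [('top', np.float64(-35.07)), ('side', np.float64(-36.43))] lamp back top [('top', np.float64(122.08)), ('side', np.float64(127.85))]
0.009 [('top', np.float64(-35.51)), ('side', np.float64(-35.21))] lamp back top [('top', np.float64(121.59)), ('side', np.float64(126.85))]
held tail [96, 107, 115, 120, 123, 125, 125, 125, 125, 127, 127, 127, 127, 126, 123, 120, 117, 113, 110, 108, 107, 106, 106, 106, 106, 105, 105, 104, 104, 104, 104, 104, 104, 104, 104, 104, 104, 104, 104, 105]
hole [115, 115, 115, 115, 115, 116, 117, 116, 114, 111, 106, 97, 89, 80, 73, 71, 71, 71, 71, 72, 73, 73, 73, 73, 73, 72, 73, 77, 81, 86, 94, 100, 106, 112, 114, 115, 116, 116, 115, 114]
```

```bash
python3 - <<'E'
from meas import *
for z0 in(.001,.005,.009): print(z0,[(n,round(xedge(C[n],ILL,z0+.077,-.006,.006,sg*.021),2)) for n,sg in(("top",1),("side",-1))], "lamp front top edge",[(n,round(xedge(C[n],ILL,z0+.081,-.03,.03,.045),2)) for n in C])
for n,a in(("top",.125),("side",.125),("side",-.035)):
    h=.086 if a>0 else .067
    print(n,a,prof(C[n],ILL,h,np.arange(a-.012,a+.012,.001),np.arange(-.03,-.02,.001) if a>0 else np.arange(.03,.04,.001)).mean(0).astype(int).tolist())
xs=np.arange(-.032,.032,.002)
for n in C: print(n,prof(C[n],ILL,.082,xs,np.arange(-.004,.004,.001)).mean(0).astype(int).tolist())
E
```

```text
0.001 [('top', np.float64(19.95)), ('side', np.float64(-25.26))] lamp front top edge [('top', np.float64(41.18)), ('side', np.float64(48.01))]
0.005 [('top', np.float64(19.37)), ('side', np.float64(-25.45))] lamp front top edge [('top', np.float64(40.64)), ('side', np.float64(49.04))]
0.009 [('top', np.float64(19.01)), ('side', np.float64(-24.86))] lamp front top edge [('top', np.float64(46.24)), ('side', np.float64(49.58))]
top 0.125 [77, 85, 89, 94, 96, 97, 96, 94, 94, 94, 95, 96, 97, 98, 98, 99, 99, 100, 100, 100, 100, 99, 99, 98, 98]
side 0.125 [47, 43, 50, 67, 87, 107, 118, 125, 127, 125, 122, 119, 113, 103, 91, 74, 60, 49, 46, 48, 49, 50, 50, 50, 50]
side -0.035 [118, 118, 117, 116, 116, 116, 117, 122, 130, 140, 152, 162, 170, 174, 175, 172, 168, 165, 164, 165, 167, 171, 174, 175]
top [171, 170, 166, 149, 106, 64, 61, 98, 140, 163, 169, 170, 170, 169, 168, 168, 169, 170, 170, 170, 170, 170, 169, 166, 154, 138, 141, 161, 169, 171, 171, 170]
side [112, 127, 151, 171, 178, 174, 172, 173, 174, 174, 173, 174, 174, 173, 173, 173, 174, 174, 174, 173, 174, 175, 176, 170, 129, 72, 29, 8, 31, 87, 138, 171]
```

The plate is level (apparent tail-to-nose length about 105 mm) and sits about 1.3 mm to the right of the slot axis. I'll correct that and approach slowly while watching the force.

```bash

python3 -m crank '{"travel":[[-0.05,0.02,0],[-0.15,0.033,0],[-0.25,0.033,0],[-0.35,0.033,0],[-0.45,0.033,0]],"turn":[0,0,0,0,0]}' |grep -E "tcp|force"
python3 -m crank '{"travel":[[-0.03,0,0],[-0.06,0,0],[-0.09,0,0],[-0.12,0,0],[-0.12,0,0]],"turn":[0,0,0,0,0]}' |grep -E "tcp|force"
```

```text
tcp_pos: [0.4936, -0.1471, 0.0293]
wrist_force: [0.3, -0.6, -0.0]
tcp_pos: [0.4978, -0.1473, 0.0293]
wrist_force: [-0.1, 0.2, -0.7]
```

```bash

python3 -m crank '{"travel":[[-0.02,0,0],[-0.04,0,0],[-0.06,0,0],[-0.06,0,0]],"turn":[0,0,0,0]}' |grep -E "tcp|force"
```

```text
tcp_pos: [0.5002, -0.1475, 0.0293]
wrist_force: [-0.5, -0.2, -0.3]
```

```bash

python3 -m crank '{"travel":[[-0.02,0,0],[-0.04,0,0],[-0.06,0,0],[-0.06,0,0]],"turn":[0,0,0,0]}' |grep -E "tcp|force"
```

```text
tcp_pos: [0.5027, -0.1478, 0.0293]
wrist_force: [-0.9, -0.7, -0.9]
```

```bash

python3 -m crank '{"travel":[[-0.02,0,0],[-0.04,0,0],[-0.06,0,0],[-0.06,0,0]],"turn":[0,0,0,0]}' |grep -E "tcp|force"
```

```text
tcp_pos: [0.505, -0.1479, 0.0293]
wrist_force: [-0.3, -0.1, -0.6]
```

```bash

python3 -m crank '{"travel":[[-0.02,0,0],[-0.04,0,0],[-0.04,0,0]],"turn":[0,0,0]}' |grep -E "tcp|force"
```

```text
tcp_pos: [0.5064, -0.148, 0.0293]
wrist_force: [-0.6, 0.3, 0.3]
```

```bash

python3 -m crank '{"travel":[[-0.02,0,0],[-0.04,0,0],[-0.04,0,0]],"turn":[0,0,0]}' |grep -E "tcp|force"
```

```text
tcp_pos: [0.5085, -0.1482, 0.0294]
wrist_force: [0.0, -1.1, 0.1]
```

```bash

python3 -m crank '{"travel":[[-0.02,0,0],[-0.04,0,0],[-0.06,0,0],[-0.06,0,0]],"turn":[0,0,0,0]}' |grep -E "tcp|force"
```

```text
tcp_pos: [0.5101, -0.1484, 0.0291]
wrist_force: [-2.2, 0.0, 0.4]
```

```bash

python3 -m crank '{"travel":[[-0.02,0,0],[-0.04,0,0],[-0.06,0,0],[-0.06,0,0]],"turn":[0,0,0,0]}' |grep -E "tcp|force"
```

```text
tcp_pos: [0.5118, -0.1488, 0.0289]
wrist_force: [-3.6, -1.9, -0.2]
```

```bash

python3 -m crank '{"travel":[[-0.02,0,0],[-0.04,0,0],[-0.04,0,0]],"turn":[0,0,0]}' |grep -E "tcp|force|gap"
```

```text
tcp_pos: [0.5141, -0.149, 0.0291]
wrist_force: [-2.8, -2.9, 0.4]
finger_gap: 0.0425
```

The slider has entered and is passing the spring ball with light forces. Continuing.

```bash

python3 -m crank '{"travel":[[-0.03,0,0],[-0.06,0,0],[-0.09,0,0],[-0.12,0,0],[-0.15,0,0]],"turn":[0,0,0,0,0]}' |grep -E "tcp|force"
```

```text
tcp_pos: [0.5209, -0.1495, 0.0294]
wrist_force: [-2.8, -4.4, 0.3]
```

```bash

python3 -m crank '{"travel":[[-0.03,0,0],[-0.06,0,0],[-0.09,0,0],[-0.12,0,0],[-0.15,0,0]],"turn":[0,0,0,0,0]}' |grep -E "tcp|force"
```

```text
tcp_pos: [0.5266, -0.1497, 0.0293]
wrist_force: [-1.9, -5.1, 0.9]
```

```bash

python3 -m crank '{"travel":[[-0.03,0,0],[-0.06,0,0],[-0.09,0,0],[-0.12,0,0],[-0.15,0,0]],"turn":[0,0,0,0,0]}' |grep -E "tcp|force|orient"; python3 -c "
from h import *
s=get_state(); print(s['ft_torque'])
rel(W(ILL,[[-.062,0,.024]])[0],np.pi-.0754)"
```

```text
tcp_pos: [0.5326, -0.1501, 0.0293]
orientation: [0.0, 0.038, 0.999, -0.0]
wrist_force: [-2.7, -4.0, -0.4]
[-0.85656693  0.42077931 -0.28009826]
travel [-0.801 -0.009 -0.001] turn -0.0 clock 19.03 F [-2.74 -4.05 -0.37] tilt [ 0. -0. -1.] tcp [ 0.5326 -0.1501  0.0293] gap 0.0423
```

```bash

python3 -m crank '{"travel":[[-0.03,0,0],[-0.06,0,0],[-0.09,0,0],[-0.12,0,0],[-0.15,0,0]],"turn":[0,0,0,0,0]}' |grep -E "tcp|force"
python3 -m crank '{"travel":[[-0.03,0,0],[-0.06,0,0],[-0.09,0,0],[-0.12,0,0],[-0.15,0,0]],"turn":[0,0,0,0,0]}' |grep -E "tcp|force"
```

```text
tcp_pos: [0.5385, -0.1506, 0.0294]
wrist_force: [-2.3, -4.6, 0.9]
tcp_pos: [0.5445, -0.1511, 0.0294]
wrist_force: [-2.8, -4.8, 0.3]
```

```bash

python3 -m crank '{"travel":[[-0.03,0,0],[-0.06,0,0],[-0.09,0,0],[-0.12,0,0],[-0.15,0,0]],"turn":[0,0,0,0,0]}' |grep -E "tcp|force"
python3 -m crank '{"travel":[[-0.03,0,0],[-0.06,0,0],[-0.09,0,0],[-0.09,0,0]],"turn":[0,0,0,0]}' |grep -E "tcp|force"
```

```text
tcp_pos: [0.5505, -0.1515, 0.0294]
wrist_force: [-2.1, -5.0, 1.1]
tcp_pos: [0.5546, -0.1519, 0.0295]
wrist_force: [-0.4, -5.4, 0.7]
```

```bash

python3 -m crank '{"travel":[[-0.02,0,0],[-0.04,0,0],[-0.04,0,0]],"turn":[0,0,0]}' |grep -E "tcp|force"; python3 -c "
from h import *
rel(W(ILL,[[-.062,0,.024]])[0],np.pi-.0754)"
```

```text
tcp_pos: [0.5559, -0.152, 0.0295]
wrist_force: [-1.8, -4.5, 0.5]
travel [-0.216 -0.008  0.003] turn -0.0 clock 20.87 F [-1.76 -4.47  0.51] tilt [ 0.001 -0.    -1.   ] tcp [ 0.5559 -0.152   0.0295] gap 0.042
```

```bash

python3 -m crank '{"travel":[[-0.02,0,0],[-0.04,0,0],[-0.06,0,0],[-0.08,0,0]],"turn":[0,0,0,0]}' |grep -E "tcp|force"
python3 -m crank '{"travel":[[-0.02,0,0],[-0.03,0,0],[-0.03,0,0]],"turn":[0,0,0]}' |grep -E "tcp|force"
```

```text
tcp_pos: [0.5588, -0.1522, 0.0295]
wrist_force: [-2.6, -4.6, 1.3]
tcp_pos: [0.5608, -0.1523, 0.0296]
wrist_force: [0.7, -4.3, 1.4]
```

```bash

python3 -m crank '{"travel":[[-0.02,0,0],[-0.03,0,0],[-0.03,0,0]],"turn":[0,0,0]}' |grep -E "tcp|force"
```

```text
tcp_pos: [0.5619, -0.1523, 0.0296]
wrist_force: [0.8, -3.7, 1.2]
```

```bash

python3 -m crank '{"travel":[[-0.02,0,0],[-0.03,0,0],[-0.03,0,0]],"turn":[0,0,0]}' |grep -E "tcp|force"
```

```text
tcp_pos: [0.5628, -0.1521, 0.0295]
wrist_force: [-0.4, -2.7, 2.1]
```

```bash

python3 -m crank '{"travel":[[-0.015,0,0],[-0.03,0,0],[-0.03,0,0]],"turn":[0,0,0]}' |grep -E "tcp|force"
```

```text
tcp_pos: [0.5635, -0.1519, 0.0293]
wrist_force: [-0.4, -2.5, 3.6]
```

```bash

python3 -m crank '{"travel":[[-0.015,0,0],[-0.03,0,0],[-0.03,0,0]],"turn":[0,0,0]}' |grep -E "tcp|force"
```

```text
tcp_pos: [0.5642, -0.1519, 0.0292]
wrist_force: [-1.0, -0.3, 4.5]
```

```bash

python3 -m crank '{"travel":[[-0.015,0,0],[-0.03,0,0],[-0.03,0,0]],"turn":[0,0,0]}' |grep -E "tcp|force"
```

```text
tcp_pos: [0.5648, -0.152, 0.029]
wrist_force: [-3.3, -0.7, 5.4]
```

```bash

python3 -m crank '{"travel":[[-0.015,0,-0.01],[-0.02,0,-0.01],[-0.02,0,-0.01]],"turn":[0,0,0]}' |grep -E "tcp|force"
```

```text
tcp_pos: [0.5648, -0.1519, 0.029]
wrist_force: [-6.4, -0.1, 5.0]
```

```bash

python3 -m crank '{"travel":[[-0.015,0,-0.01],[-0.02,0,-0.01],[-0.02,0,-0.01]],"turn":[0,0,0]}' |grep -E "tcp|force"; python3 -c "
from h import *
rel(W(ILL,[[-.062,0,.024]])[0],np.pi-.0754)"
```

```text
tcp_pos: [0.5648, -0.1519, 0.0291]
wrist_force: [-7.9, -0.3, 3.7]
travel [ 0.006 -0.026 -0.008] turn -0.001 clock 23.2 F [-7.86 -0.29  3.68] tilt [-0.005  0.001 -1.   ] tcp [ 0.5648 -0.1519  0.0291] gap 0.0424
```

It has stopped at the predicted home position. The axial force rises on the stop and the ball's side load has vanished, so the ball is in the notch. I'll relieve the push, release and retreat.

```bash

python3 -m crank '{"travel":[[0.02,0,-0.01],[0.04,0,-0.02],[0.04,0,-0.02]],"turn":[0,0,0]}' |grep -E "tcp|force"
python3 -m crank '{"travel":[[0,0,0],[0,0,0],[0,0,0],[0,0,0],[0,0,0]],"turn":[0,0,0,0,0]}' 64 
python3 -m crank '{"travel":[[0,0,-0.1],[0,0,-0.3],[0,0,-0.7],[0,0,-1.2],[0,0,-1.8]],"turn":[0,0,0,0,0]}' | grep -E "force|tcp"
python3 -m crank '{"travel":[[0.5,0,-0.5],[1,0,-1],[1.5,0.6,-1.5],[1.7,1.2,-2],[1.7,1.8,-2]],"turn":[0,0,0,0,0]}' | grep -E "force|tcp"
python3 -m crank '{"travel":[[0,0.8,0],[0,1.6,0],[0,2.4,0],[0,3.2,0],[0,4,0]],"turn":[0,0,0,0,0]}' | grep -E "force|tcp"
python3 -m crank '{"travel":[[0,0.4,0],[0,0.8,0],[0,1,0],[0,1,0],[0,1,0]],"turn":[0,0,0,0,0]}' | grep -E "force|tcp|clock"
python3 -c "
from h import *
import cv2
o=[]
for n,(x,y) in (('top',(245,110)),('side',(180,165))):
    c=read_camera(n);pickle.dump(c,open(f'pics/{n}9.pkl','wb')); im=c['image'][:,:,::-1];cv2.imwrite(f'pics/{n}9.png',im); o.append(cv2.resize(im[y:y+100,x:x+80],None,fx=5,fy=5,interpolation=cv2.INTER_CUBIC))
cv2.imwrite('pics/z9.png',np.hstack(o))"
```

```text
tcp_pos: [0.5648, -0.152, 0.0301]
wrist_force: [-4.5, 0.3, -0.6]
clock: 23.87
tcp_pos: [0.5664, -0.1525, 0.031]
orientation: [0.0, 0.038, 0.999, 0.0]
wrist_force: [0.3, 0.4, 0.0]
finger_gap: 0.064
tcp_pos: [0.5652, -0.1522, 0.1034]
wrist_force: [0.1, -0.3, -1.0]
tcp_pos: [0.5038, -0.0756, 0.188]
wrist_force: [0.6, -0.6, -0.2]
tcp_pos: [0.5157, 0.0855, 0.1841]
wrist_force: [-0.3, 0.4, 0.2]
clock: 25.53
tcp_pos: [0.5187, 0.1237, 0.1833]
wrist_force: [-0.0, -0.1, 0.0]
```

View pics/z9.png

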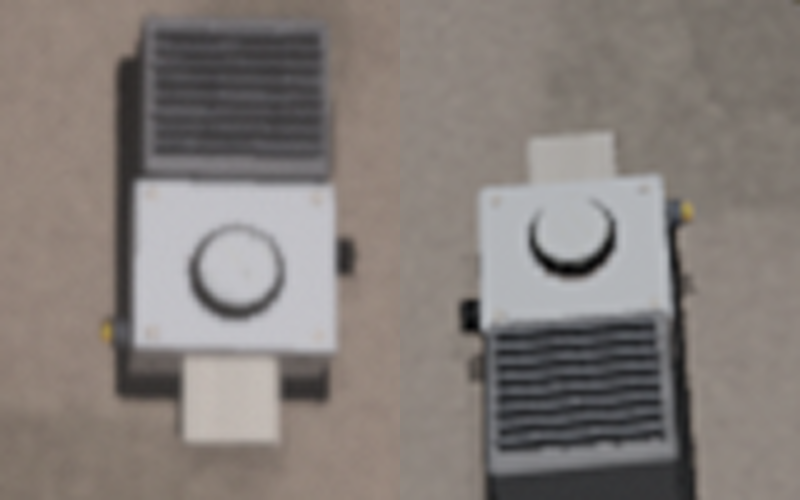

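```bash
python3 - <<'E'
from meas import *
for n in C:
    c=pickle.load(open(f"pics/{n}9.pkl","rb"))
    print(n,"tail x",[round(xedge(c,ILL,.0508,a,b,-.075),1) for a,b in((-.017,-.003),(.003,.017))],"front",round(xedge(c,ILL,.0674,.025,.04,-.035),1),round(xedge(c,ILL,.0674,-.04,-.025,-.035),1),"y edges",[round(yedge(c,ILL,.0508,-.07,-.05,s*.022),1) for s in(1,-1)])
print(get_state()["wrist_force"])
E
```

```text
top tail x [np.float64(-74.1), np.float64(-74.7)] front -34.6 -35.3 y edges [np.float64(22.9), np.float64(-21.2)]
side tail x [np.float64(-76.3), np.float64(-76.4)] front -37.4 -37.6 y edges [np.float64(22.0), np.float64(-22.4)]
[-0.58556713  0.36745913  0.56928305]
```

```bash
python3 -c "
from workcell import *
print(get_state()['clock']); print(hand_in())"
```

```text
25.6333
the job is handed in; nothing more can be done
None
```

The one-hole slider is in the illuminator slot, hole end first and fully home as far as I can measure. I handed the job in at 25.6 s; no verdict is reported.

- **Drawing out:** I touched down about 40 mm from the tail edge, within the solid part, rather than right at the tail. That kept the fingertip over the rack as the tail came out. I read 2.5 N at first contact and about 5 to 11 N while drawing. The slider came out about 36 mm, leaving roughly 30 mm overhanging.
- **Pinching:** I pinched it by its edges, set to 50 N then 60 N. The upward wrist force briefly read 6 N as the jaws closed.
- **Inserting:** Axial force stayed within about 4 N until the end, with about 5 N of side load from the spring ball. The side load then dropped to zero and the slider stopped about 0.2 mm from the home position I had worked out from the pictures. I pushed to about 8 N on the stop, then eased off and released.
- **Final checks:** 39 to 39.5 mm of tail stands out, against 40 mm nominal, and the slider is straight in the slot. Wrist force was near zero and the gripper was well clear.
- **Disagreements:** The two cameras differ by up to about 2.5 mm in absolute position, so I relied on differences within each image. The illuminator's foot height could not be settled from the pictures (estimates ranged from below the stated 1 mm to about 9 mm). The slider still entered without resistance.
- **Not checked:** The other slider looked unmoved in the pictures taken after lifting. I did not check it or the loose objects again after the insertion, though the path stayed clear of them.

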